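# Take down the mixed stack of pigment jars and put each on its colour

### The job

Take apart the stack of pigment jars on the counter and stand each of them, and the large jar beside it (blue or magenta), squarely on top of the big stock jar of the same colour on the board: blue on blue, mauve on mauve, magenta on magenta, red on red, one jar on each, centred and upright. They are glass: set each one down gently, let none drop or tip over, and do not shift the big jars, the ochre jar or the glass muller.

Things in the scene. Friction and masses are not known exactly. Their poses are not given: they have to be found in the camera images.
- jar_blue: Large glass jar of ultramarine blue pigment, white screw cap with a round dab of the same colour on top, blank label. Body 72 mm across, 82 mm tall; the cap is 60 mm across and the top 20 mm, the glass slopes out over the 10 mm below it. Flat ends. Origin: centre of underside, z up. Alone on the counter or at the bottom of the stack. About 0.2 to 0.4 kg.
- jar_magenta: Large glass jar of dark pinkish magenta pigment, white screw cap with a round dab of the same colour on top, blank label. Body 72 mm across, 82 mm tall; the cap is 60 mm across and the top 20 mm, the glass slopes out over the 10 mm below it. Flat ends. Origin: centre of underside, z up. Alone on the counter or at the bottom of the stack. About 0.2 to 0.4 kg.
- jar_red: Medium glass jar of orange-red pigment, white screw cap with a round dab of the same colour on top, blank label. Body 58 mm across, 66 mm tall; the cap is 49 mm across and the top 20 mm, the glass slopes out over the 10 mm below it. Flat ends. Origin: centre of underside, z up. Starts in the middle of the stack, on the cap of a large jar. About 0.1 to 0.22 kg.
- jar_mauve: Small glass jar of pale mauve pigment, white screw cap with a round dab of the same colour on top, blank label. Body 45 mm across, 54 mm tall; the cap is 38 mm across and the top 20 mm, the glass slopes out over the 10 mm below it. Flat ends. Origin: centre of underside, z up. Starts on top of the stack, on the cap of the red jar. About 0.05 to 0.11 kg.
- stock_blue: Big stock jar of ultramarine blue pigment, loose, 0.65 kg, one of four in a row, about 140 mm apart in any order, on a dark board 18 mm thick. White cap with a round dab of the same colour, coloured glass showing around it. Body 94 mm across, 104 mm tall; flat cap 82 mm across, 24 mm high. Origin: centre of underside, z up; the cap's top is 104 mm above it.
- stock_mauve: Big stock jar of pale mauve pigment, loose, 0.65 kg, one of four in a row, about 140 mm apart in any order, on a dark board 18 mm thick. White cap with a round dab of the same colour, coloured glass showing around it. Body 94 mm across, 104 mm tall; flat cap 82 mm across, 24 mm high. Origin: centre of underside, z up; the cap's top is 104 mm above it.
- stock_magenta: Big stock jar of dark pinkish magenta pigment, loose, 0.65 kg, one of four in a row, about 140 mm apart in any order, on a dark board 18 mm thick. White cap with a round dab of the same colour, coloured glass showing around it. Body 94 mm across, 104 mm tall; flat cap 82 mm across, 24 mm high. Origin: centre of underside, z up; the cap's top is 104 mm above it.
- stock_red: Big stock jar of orange-red pigment, loose, 0.65 kg, one of four in a row, about 140 mm apart in any order, on a dark board 18 mm thick. White cap with a round dab of the same colour, coloured glass showing around it. Body 94 mm across, 104 mm tall; flat cap 82 mm across, 24 mm high. Origin: centre of underside, z up; the cap's top is 104 mm above it.
- jar_ochre: Medium glass jar of yellow ochre, 58 mm across, 66 mm tall, white cap, alone on the counter to the robot's right (-y) of the others. Not part of the job; loose, stays where it is. Origin: centre of the underside.
- muller: Glass muller (hand grinder): a greenish glass foot 80 mm across with a waisted upright grip, 108 mm tall, loose on the counter to the robot's left (+y). Not part of the job, stays where it is. Origin: centre of the underside.
Mind the look-alikes: they are no part of the job. Leave any green, turquoise or yellow look-alike of the stock_mauve alone.

How it is judged:
At the end, for the whole second after the job is handed in: Each of the four jars stands on the cap of the big stock jar of its own colour: centre within 12 mm of the big jar's, underside on the cap (within 5 mm), both upright within 5 degrees, released and at rest (horizontal distance between jar_blue and stock_blue below 0.012 m and z of jar_blue in the frame of stock_blue between 0.099 and 0.109 m and angle between each of jar_blue, stock_blue, jar_mauve, stock_mauve, jar_magenta, stock_magenta, jar_red, stock_red's own z axis and vertical below 0.09 rad and linear speed of each of jar_blue, jar_mauve, jar_magenta, jar_red below 0.02 m/s and horizontal distance between jar_mauve and stock_mauve below 0.012 m and z of jar_mauve in the frame of stock_mauve between 0.099 and 0.109 m and horizontal distance between jar_magenta and stock_magenta below 0.012 m and z of jar_magenta in the frame of stock_magenta between 0.099 and 0.109 m and horizontal distance between jar_red and stock_red below 0.012 m and z of jar_red in the frame of stock_red between 0.099 and 0.109 m); the robot touches nothing.
It fails at once if a big stock jar is shifted by more than 30 mm (distance of any of stock_blue, stock_mauve, stock_magenta, stock_red from where it was at the start of the episode above 0.03 m).
It fails at once if the ochre jar or the glass muller is shifted by more than 20 mm (distance of any of jar_ochre, muller from where it was at the start of the episode above 0.02 m).
It fails at once if a jar tips over (more than 35 degrees) (angle between any of jar_blue, jar_magenta, jar_red, jar_mauve's own z axis and vertical above 0.61 rad).
It fails at once if a jar is dropped on its stock jar (arrives on the cap faster than 0.5 m/s, as from a fall of 13 mm) ((horizontal distance between jar_blue and stock_blue below 0.05 m and z of jar_blue in the frame of stock_blue between 0.094 and 0.124 m and linear speed of jar_blue above 0.5 m/s) or (horizontal distance between jar_mauve and stock_mauve below 0.05 m and z of jar_mauve in the frame of stock_mauve between 0.094 and 0.124 m and linear speed of jar_mauve above 0.5 m/s) or (horizontal distance between jar_magenta and stock_magenta below 0.05 m and z of jar_magenta in the frame of stock_magenta between 0.094 and 0.124 m and linear speed of jar_magenta above 0.5 m/s) or (horizontal distance between jar_red and stock_red below 0.05 m and z of jar_red in the frame of stock_red between 0.094 and 0.124 m and linear speed of jar_red above 0.5 m/s)).
It fails at once if a jar is dropped on the counter (faster than 0.5 m/s within 20 mm of it) ((height (world z) of jar_blue below 0.02 m and linear speed of jar_blue above 0.5 m/s) or (height (world z) of jar_magenta below 0.02 m and linear speed of jar_magenta above 0.5 m/s) or (height (world z) of jar_red below 0.02 m and linear speed of jar_red above 0.5 m/s) or (height (world z) of jar_mauve below 0.02 m and linear speed of jar_mauve above 0.5 m/s)).
It also fails if it takes over 104 s, if anything falls off the work surface, if the arm or the gripper's body presses on something with over 40 N, if the wrist force passes 120 N, or if a joint passes its speed limit or range.

### The arm

A 6-joint arm with a two-finger parallel gripper is mounted at the origin on the work surface. World frame = base frame: x ahead of the robot, y to its left, z up, the work surface at z = 0. Lengths are in m, angles in rad, forces in N, time in s.
With the tool pointing down it reaches from about 0.35 to 0.8 m from the base axis. Payload 7.3 kg.
Tool frame: the origin (TCP) lies midway between the tips of the shut fingers; the grasp point (between the pads) lies bot.hold_point_z behind it (bot.hold_point_z is the distance from the TCP to the grasp point, in m); x points along the fingers, y is the direction in which the jaws open and shut, and the axes are right-handed (so a half turn about x gives the same grasp; the last joint's range is limited). The gripper opens to 85 mm and grips with 20 to 120 N. Pads are 22 mm wide; open, the fingers measure 114 mm over their backs; the gripper's body (76 mm by 85 mm) begins 54 mm behind the grasp point. The pads swing forward as they close: fully open they stand 13 mm farther back than shut.
Start: joints at [1.203, 0.342, 1.524, -0, 1.275, -0.146], TCP at [0.115, 0.512, 0.231] pointing down, gripper open.
Joint ranges: [-2.53, 2.53], [-0.77, 2.02], [0.04, 2.7], [-1, 4.14], [0.28, 2.66], [-3.11, 3.11]. Speed limits (rad/s): [2.57, 2.57, 3.14, 3.14, 3.14, 3.14].

### API

Orientations are given as a rotation vector (axis times angle).
In Python, from rig import bot gives the robot as it stands.
- The arm moves only by the tool move_arm, never from a script. Its argument "increments" is one flat list of numbers, 6 for each row, row after row: the shift along the tool's x, y, z in m, then the turn, a rotation vector about the tool's x, y, z in degrees. In form: [tx, ty, tz, wx, wy, wz, tx, ty, tz, wx, wy, wz, ...]. A call has exactly 8 rows; each row shifts and turns the pose as measured when the row begins, along the tool's axes as they then stand; what a row does not reach is not made up. A row lasts 1/8 s, in which the tool goes at most 62.5 mm and 10.7 degrees, less where a joint would pass 70% of its speed; a pose out of reach is approached as far as the arm can. A call is refused whole if a number of a shift passes 0.0625 or a number of a turn 10.7, either way. A call with a gripper value outside its range is refused whole. "gripper" is the finger opening in m, from 0 to 0.0854, set as the call begins (left out, the last holds). The fingers move at their own pace and stop on an object; the grip force is fixed at half the most. Time passes only in rows, so rows that do not move let the fingers close, or fill a call up. It gives the time, the measured TCP pose, the force and the opening at its end, in the units of the state.
- bot.get_state(): the state, without advancing time (a new reading comes with each control period).
- bot.camera(name): name is "scene" or "top"; returns a dict with "image" (480x640x3 uint8, red, green, blue), "K" (3x3 intrinsics, pixels), "origin" and "orientation" of the camera in the world. Camera axes: x right, y down, z forward; pixel columns grow to the right and rows downward; lengths in m; the calibration is good to about 2 mm. A picture is of the moment at which its call begins. There is no depth.
- bot.hand_in(): hands the job in, once; it reports no verdict.
Trained networks look in a picture, given as the dict that the camera call returned (one of the last four; its "shot" number tells which), for a name from the list of things; names that differ only in an ending like _2 or _b are one class to them, and where a whole thing is asked for, a point or a joint stands for the part that bears it (a point fixed in the world has none). Each returns a list of dicts, best first, with "score" (0 to 1); they miss things now and then, are a little off and sometimes report something else, mostly with a low value. They report only what shows in the picture. A call takes as long as a camera call. They do not tell look-alikes from the thing itself.
- bot.look_for(picture, label): "uv" ([column, row] in pixels, amid what is visible of it).
The state is a dict: "time_s": time; "joint_positions": joint angles; "joint_vel": joint speeds; "joint_torque": joint torques, N m; "position": TCP position; "eef_rot": TCP orientation; "contact_force": force on the tool from outside, world axes, zero at the start; "ft_torque": the same for the moment, N m; "grip_width": finger opening in m.
Only numpy, scipy, OpenCV 4.12 (cv2) and the standard library are available. Lean on these libraries where they do the work, as an engineer would, in place of code of your own. Each camera call takes 0.05 s, during which the arm holds its last target. There are 200 camera calls.

## Working session

There is one attempt and no reset: what is moved stays moved. The work goes in short steps, Python scripts to look and compute and a tool call to move; the robot and the scene stay as the last step left them, time stands still between calls to the robot, and variables do not carry over. Pictures are saved under pics/ and viewed, about 12 in all and at most 16, crops included, and the job is handed in when it is done.

Besides the shell and the picture viewer there is one more tool, called after "Request:" as name(argument=value, ...) on one line, values as JSON. move_arm: Moves the arm, as the interface text tells. Its arguments: {"type":"object","properties":{"increments":{"type":"array","items":{"type":"number"}},"gripper":{"type":"number"}},"required":["increments"]}

```bash
ls; mkdir -p pics
python3 - <<'E'
from rig import bot
import cv2,numpy as np
s=bot.get_state();print({k:np.round(v,4).tolist() for k,v in s.items()});print(bot.hold_point_z)
for n in("scene","top"):
    c=bot.camera(n);cv2.imwrite(f"pics/{n}0.png",c["image"][:,:,::-1])
    print(n,c["K"],c["origin"],c["orientation"])
    for l in "jar_blue jar_magenta jar_red jar_mauve stock_blue stock_mauve stock_magenta stock_red jar_ochre muller".split():
        print(l,[(np.round(d["uv"]).tolist(),round(d["score"],2)) for d in bot.look_for(c,l)])
print(bot.get_state()["time_s"])
E
```

```text
pics
{'time_s': 0.0, 'joint_positions': [1.203, 0.3427, 1.525, 0.0, 1.2754, -0.146], 'joint_vel': [-0.0001, -0.0014, -0.0007, -0.0008, 0.0008, -0.0006], 'joint_torque': [-0.0019, -43.3702, -24.5996, -0.0004, 0.0081, 0.0], 'position': [0.1153, 0.5118, 0.2306], 'eef_rot': [0.173, 1.5642, -0.1753], 'contact_force': [0.5204, -0.8377, 0.0308], 'ft_torque': [0.0375, -0.0413, -0.0196], 'grip_width': 0.0854}
0.0187
scene [[618.70220434   0.         324.78634514]
 [  0.         618.70220434 231.71216272]
 [  0.           0.           1.        ]] [1.05503081 0.94912618 0.9279828 ] [-0.70666702 -2.49611271  1.26893802]
jar_blue [([303.0, 237.0], 0.59)]
jar_magenta [([366.0, 288.0], 0.8)]
jar_red [([367.0, 256.0], 0.63)]
jar_mauve [([370.0, 230.0], 0.77), ([235.0, 248.0], 0.71)]
stock_blue [([235.0, 247.0], 0.92)]
stock_mauve [([269.0, 282.0], 0.92), ([355.0, 388.0], 0.87), ([339.0, 204.0], 0.83), ([434.0, 280.0], 0.69)]
stock_magenta [([305.0, 323.0], 0.95)]
stock_red [([210.0, 214.0], 0.55)]
jar_ochre []
muller []
top [[572.8318056    0.         318.0201895 ]
 [  0.         572.8318056  237.61628317]
 [  0.           0.           1.        ]] [0.22481429 0.01370036 1.37747738] [-2.15238743  2.06836275 -0.22358267]
jar_blue [([371.0, 260.0], 0.79)]
jar_magenta [([279.0, 280.0], 0.73)]
jar_red [([277.0, 276.0], 0.69)]
jar_mauve [([272.0, 264.0], 0.89), ([372.0, 187.0], 0.67)]
stock_blue [([371.0, 187.0], 0.56)]
stock_mauve [([314.0, 188.0], 0.83), ([397.0, 323.0], 0.69), ([181.0, 187.0], 0.64), ([237.0, 322.0], 0.61)]
stock_magenta [([251.0, 191.0], 0.55)]
stock_red [([425.0, 192.0], 0.88)]
jar_ochre [([467.0, 256.0], 0.77)]
muller [([184.0, 267.0], 0.69)]
1.1
```

View pics/scene0.png

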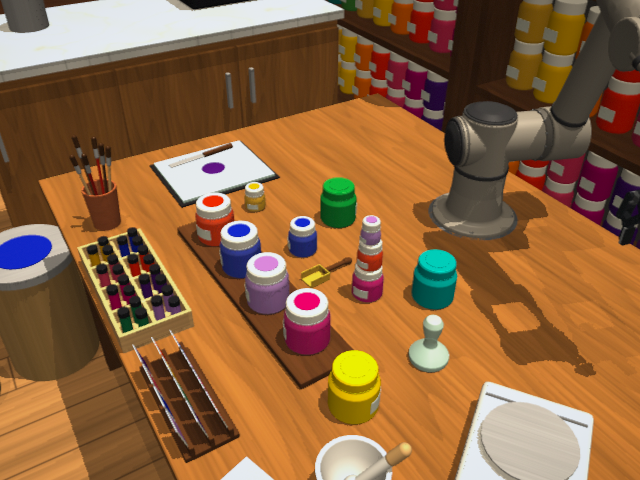

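View pics/top0.png

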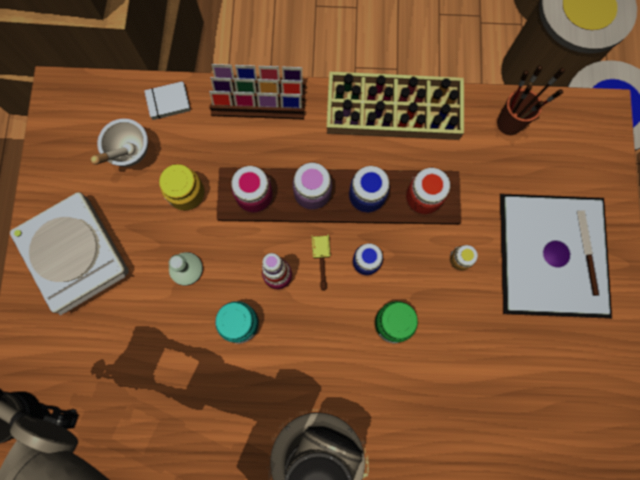

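The top image shows the stock row left to right as magenta (252,188), mauve (313,184), blue (371,187) and red (430,190). The stack, with magenta at the bottom, is at (272,264), the blue jar alone is at (369,258) and the ochre jar is at (466,256). The turquoise, green and yellow jars are look-alikes.

Next I localise the caps by their colour dabs in both views.

```bash
cat > h.py <<'E'
from rig import bot
import cv2,numpy as np
from scipy.spatial.transform import Rotation as R
from scipy.optimize import least_squares
def proj(c,p): 
    q=c["K"]@(R.from_rotvec(c["orientation"]).inv().apply(np.asarray(p)-c["origin"]));return q[:2]/q[2]
def back(c,uv,z):
    d=R.from_rotvec(c["orientation"]).apply(np.linalg.inv(c["K"])@[*uv,1]);return c["origin"]+d*(z-c["origin"][2])/d[2]
def dab(c,xy,z,r):
    """refine cap-centre at height z: centroid of the saturated blob (dab) nearest the guess, inside the white ring of radius r"""
    hsv=cv2.cvtColor(c["image"],cv2.COLOR_RGB2HSV)
    for _ in range(3):
        pts=[proj(c,[xy[0]+r*np.cos(a),xy[1]+r*np.sin(a),z]) for a in np.linspace(0,6.28,40)]
        m=np.zeros(hsv.shape[:2],np.uint8);cv2.fillPoly(m,[np.round(pts).astype(int)],1)
        w=m*(hsv[:,:,1]>70)
        n,lab,st,ce=cv2.connectedComponentsWithStats(w.astype(np.uint8))
        if n<2: return None
        g=proj(c,[*xy,z]); k=1+np.argmax(st[1:,4]/(20+np.sum((ce[1:]-g)**2,1)))
        xy=back(c,ce[k],z)[:2]
    return xy,st[k,4],ce[k]
def go(p,yaw=0.0):
    """world shift and tool-frame shift/turn to TCP p, tool down, jaws along world y turned by yaw"""
    s=bot.get_state();r=R.from_rotvec(s["eef_rot"]);t=R.from_euler("z",yaw)*R.from_euler("y",np.pi/2)
    d=np.asarray(p)-s["position"]
    print("t",round(s["time_s"],2),"pos",s["position"].round(4),"F",s["contact_force"].round(1),"w",round(s["grip_width"],4))
    print(" tool shift mm",(r.inv().apply(d)*1000).round(1),"turn deg",np.degrees((r.inv()*t).as_rotvec()).round(2))
E
python3 - <<'E'
from h import *
T=bot.camera("top");S=bot.camera("scene")
for n,uv,z,r in [("s_mag",(252,188),.122,.036),("s_mau",(313,180),.122,.036),("s_blu",(371,182),.122,.036),("s_red",(432,185),.122,.036),("j_mau",(272,260),.202,.016),("j_blu",(369,253),.082,.026),("s_ochre",(467,256),.066,.02)]:
    g=back(T,uv,z)[:2]; a=dab(T,g,z,r); b=dab(S,g if a is None else a[0],z,r)
    print(n,g.round(3),*[None if q is None else (q[0].round(4),q[1],q[2].round(1)) for q in(a,b)])
print(R.from_rotvec(bot.get_state()["eef_rot"]).as_matrix().round(3));go([.3,.1,.35])
E
```

```text
s_mag [0.602 0.173] (array([0.6167, 0.1812]), np.int32(366), array([248.9, 181.9])) (array([0.6164, 0.1821]), np.int32(382), array([306.5, 300.7]))
s_mau [0.627 0.035] (array([0.63  , 0.0381]), np.int32(307), array([311.7, 178.8])) (array([0.6302, 0.0394]), np.int32(273), array([265.8, 263.2]))
s_blu [ 0.628 -0.098] (array([ 0.628 , -0.0974]), np.int32(367), array([370.8, 181.9])) (array([ 0.6281, -0.0969]), np.int32(246), array([238.4, 229.9]))
s_red [ 0.626 -0.238] (array([ 0.6292, -0.2377]), np.int32(363), array([432. , 183.8])) (array([ 0.6292, -0.2368]), np.int32(204), array([212.6, 200.6]))
j_mau [0.424 0.112] (array([0.422 , 0.1135]), np.int32(53), array([271.1, 261.1])) (array([0.4215, 0.1152]), np.int32(48), array([371.4, 219.3]))
j_blu [ 0.47 -0.1 ] (array([ 0.4643, -0.1001]), np.int32(200), array([368.9, 255.4])) (array([ 0.4639, -0.0992]), np.int32(113), array([302.1, 222. ]))
s_ochre [ 0.475 -0.33 ] (array([ 0.4787, -0.3305]), np.int32(123), array([467.2, 254.5])) (array([ 0.478 , -0.3298]), np.int32(57), array([253.7, 185.6]))
[[ 0.     0.22   0.976]
 [ 0.     0.976 -0.22 ]
 [-1.     0.     0.   ]]
t 1.2 pos [0.1155 0.5122 0.2313] F [ 0.1  0.6 -0.5] w 0.0853
 tool shift mm [-118.7 -361.5  270.7] turn deg [-12.71   0.    -0.  ]
```

Request:
move_arm(increments=[-0.05,0,0,-10.0,0,0,-0.03,0,0,-2.7,0,0,0,-0.047,0.037,0,0,0,0,-0.047,0.037,0,0,0,0,-0.047,0.037,0,0,0,0,-0.047,0.037,0,0,0,0,-0.047,0.037,0,0,0,0,-0.047,0.037,0,0,0], gripper=0.0854)

```text
time_s: 2.2
position: [0.3443, 0.2271, 0.3142]
eef_rot: [-0.012, 1.567, 0.014]
contact_force: [1.2, 0.2, 0.3]
grip_width: 0.085
```

```bash
python3 -c "
from h import *
go([.4218,.1142,.26])"
```

```text
t 2.2 pos [0.3443 0.2271 0.3142] F [1.2 0.2 0.3] w 0.085
 tool shift mm [  54.3 -114.2   75.5] turn deg [ 0.94  0.21 -0.09]
```

Request:
move_arm(increments=[0.0,-0.045,0.03,0.9,0.2,0,0.01,-0.04,0.03,0,0,0,0.02,-0.029,0.0155,0,0,0,0.014,0,0,0,0,0,0.01,0,0,0,0,0,0,0,0,0,0,0,0,0,0,0,0,0,0,0,0,0,0,0], gripper=0.06)

```text
time_s: 3.2
position: [0.4253, 0.1066, 0.2604]
eef_rot: [0.006, 1.566, -0.003]
contact_force: [-0.7, -0.2, 0.1]
grip_width: 0.0603
```

```bash
python3 -c "
from h import *
go([.4218,.1142,.182])"
```

```text
t 3.2 pos [0.4253 0.1066 0.2604] F [-0.7 -0.2  0.1] w 0.0603
 tool shift mm [78.4  7.5 -3.9] turn deg [-0.32  0.3  -0.11]
```

Request:
move_arm(increments=[0.0,0.0075,-0.004,-0.3,0.3,0,0,0,0,0,0,0,0.02,0,0,0,0,0,0.02,0,0,0,0,0,0.018,0,0,0,0,0,0.014,0,0,0,0,0,0.006,0,0,0,0,0,0,0,0,0,0,0])

```text
time_s: 4.2
position: [0.422, 0.1163, 0.1821]
eef_rot: [-0.001, 1.567, 0.004]
contact_force: [0.3, -0.6, 0.8]
grip_width: 0.06
```

```bash
python3 -c "
from h import *
go([.4218,.1142,.182])
c=bot.camera('scene');cv2.imwrite('pics/a.png',cv2.resize(c['image'][180:320,300:480,::-1],None,fx=4,fy=4))"
```

```text
t 4.2 pos [0.422  0.1163 0.1821] F [ 0.3 -0.6  0.8] w 0.06
 tool shift mm [ 0.1 -2.1 -0.2] turn deg [ 0.18  0.25 -0.13]
```

View pics/a.png

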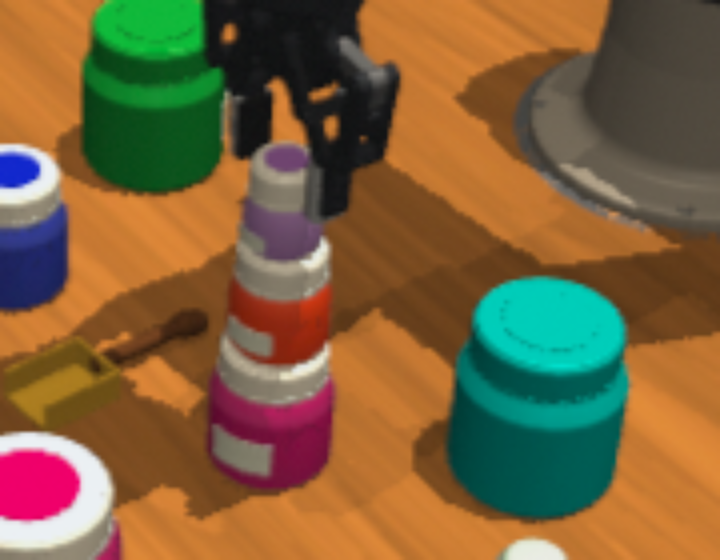

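Fingers straddle the mauve cap at crop (285,190), so I close.

Request:
move_arm(increments=[0.0,-0.002,0,0,0,0,0,0,0,0,0,0,0,0,0,0,0,0,0,0,0,0,0,0,0,0,0,0,0,0,-0.008,0,0,0,0,0,-0.015,0,0,0,0,0,-0.02,0,0,0,0,0], gripper=0.02)

```text
time_s: 5.25
position: [0.4216, 0.114, 0.2274]
eef_rot: [-0.001, 1.567, 0.004]
contact_force: [-0.0, -0.4, -1.4]
grip_width: 0.0359
```

```bash
python3 -c "
from h import *
go([.63,.0388,.29])
c=bot.camera('scene');cv2.imwrite('pics/b.png',cv2.resize(c['image'][160:320,300:480,::-1],None,fx=3,fy=3))"
```

```text
t 5.25 pos [0.4216 0.114  0.2274] F [-0.  -0.4 -1.4] w 0.0359
 tool shift mm [-61.9 -75.7 208.4] turn deg [ 0.18  0.23 -0.13]
```

View pics/b.png

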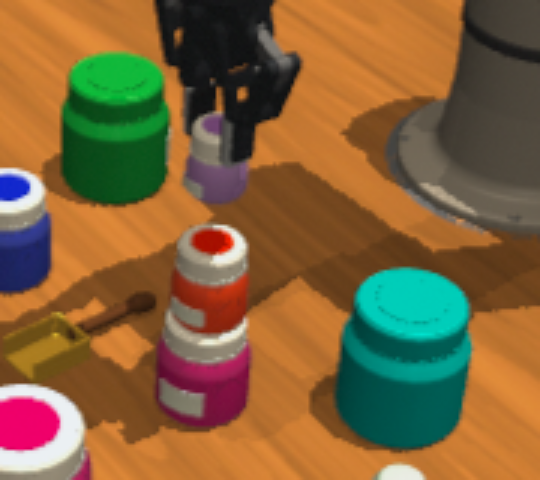

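Request:
move_arm(increments=[-0.01,-0.01,0.03,0.2,0.2,0,0,-0.015,0.04,0,0,0,0,-0.015,0.045,0,0,0,0,-0.015,0.04,0,0,0,0,-0.013,0.03,0,0,0,0,-0.008,0.018,0,0,0,0,0,0,0,0,0,0,0,0,0,0,0])

```text
time_s: 6.3
position: [0.6316, 0.0365, 0.2416]
eef_rot: [0.002, 1.564, 0.004]
contact_force: [0.4, -0.9, -0.7]
grip_width: 0.036
```

```bash
python3 -c "
from h import *
go([.63,.0388,.156])
T=bot.camera('top');S=bot.camera('scene')
for c in (T,S): print(dab(c,np.array([.42,.114]),.148,.02))
cv2.imwrite('pics/c.png',np.hstack([cv2.resize(T['image'][140:260,250:370,::-1],(400,400)),cv2.resize(S['image'][160:320,180:340,::-1],(400,400))]))"
```

```text
t 6.3 pos [0.6316 0.0365 0.2416] F [ 0.4 -0.9 -0.7] w 0.036
 tool shift mm [85.6  2.  -2.2] turn deg [ 0.06  0.4  -0.2 ]
None
(array([0.41705825, 0.11315192]), np.int32(131), array([371.28244275, 239.21374046]))
```

View pics/c.png

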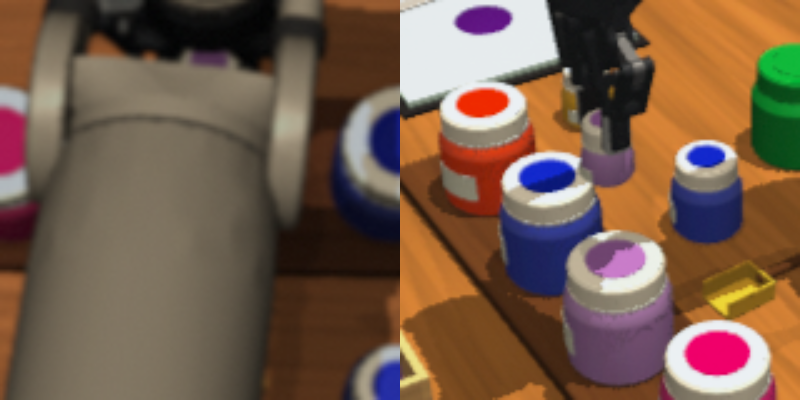

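Mauve hangs upright above its stock jar. I lower it.

Request:
move_arm(increments=[0.01,0.002,-0.002,0,0.4,0,0.02,0,0,0,0,0,0.02,0,0,0,0,0,0.015,0,0,0,0,0,0.01,0,0,0,0,0,0.004,0,0,0,0,0,0.002,0,0,0,0,0,0,0,0,0,0,0])

```text
time_s: 7.4
position: [0.6277, 0.0413, 0.1587]
eef_rot: [-0.0, 1.569, 0.006]
contact_force: [1.3, 0.3, -2.3]
grip_width: 0.0358
```

```bash
python3 -c "
from h import *
go([.63,.0388,.156])"
```

```text
t 7.4 pos [0.6277 0.0413 0.1587] F [ 1.3  0.3 -2.3] w 0.0358
 tool shift mm [ 2.7 -2.6  2.3] turn deg [ 0.21  0.08 -0.21]
```

Request:
move_arm(increments=[0,-0.0025,0.0025,0,0,0,0.001,0,0,0,0,0,0.001,0,0,0,0,0,0.001,0,0,0,0,0,0.0005,0,0,0,0,0,0,0,0,0,0,0,0,0,0,0,0,0,0,0,0,0,0,0])

```text
time_s: 8.4
position: [0.6312, 0.0385, 0.1575]
eef_rot: [-0.0, 1.566, 0.005]
contact_force: [-1.3, -0.3, 1.8]
grip_width: 0.036
```

```bash
python3 -c "
from h import *
go([.63,.0388,.156])
S=bot.camera('scene')
cv2.imwrite('pics/d.png',cv2.resize(S['image'][180:320,210:330,::-1],None,fx=4,fy=4))"
```

```text
t 8.4 pos [0.6312 0.0385 0.1575] F [-1.3 -0.3  1.8] w 0.036
 tool shift mm [ 1.5  0.3 -1.2] turn deg [ 0.2   0.28 -0.19]
```

View pics/d.png

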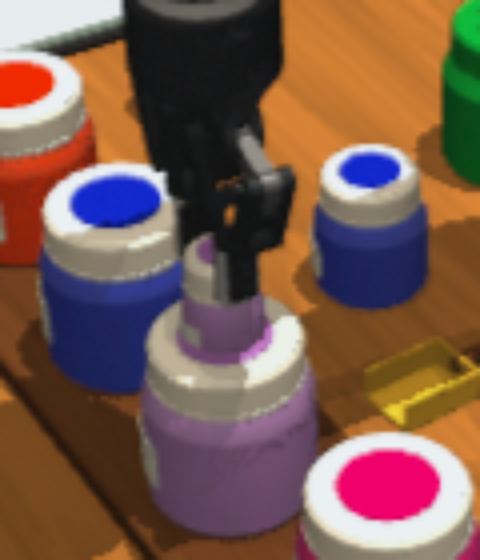

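Contact is felt (Fz went up by about 4 N). I release and rise.

Request:
move_arm(increments=[0,0,0,0,0,0,0,0,0,0,0,0,0,0,0,0,0,0,-0.005,0,0,0,0,0,-0.02,0,0,0,0,0,-0.04,0,0,0,0,0,-0.04,0,-0.02,0,0,0,-0.01,0,-0.03,0,0,0], gripper=0.065)

```text
time_s: 9.45
position: [0.5806, 0.0378, 0.2746]
eef_rot: [0.0, 1.568, 0.005]
contact_force: [-0.4, 0.0, 0.8]
grip_width: 0.0652
```

Request:
move_arm(increments=[0,0.01,-0.03,0,0,0,0,0.015,-0.035,0,0,0,0,0.015,-0.03,0,0,0,0,0.015,-0.02,0,0,0,0,0.01,-0.02,0,0,0,0,0.005,-0.01,0,0,0,0,0,0,0,0,0,0,0,0,0,0,0])

```text
time_s: 10.45
position: [0.4313, 0.1087, 0.2794]
eef_rot: [0.001, 1.557, 0.005]
contact_force: [-0.4, -1.3, -1.1]
grip_width: 0.065
```

```bash
python3 -c "
from h import *
go([.42,.1135,.20])
T=bot.camera('top');S=bot.camera('scene')
for n,g,z,r in (('red',(.42,.114),.148,.02),('mau',(.63,.039),.176,.016)):
  for c in (T,S): print(n,dab(c,np.array(g),z,r))
cv2.imwrite('pics/e.png',np.hstack([cv2.resize(T['image'][140:300,220:380,::-1],(400,400)),cv2.resize(S['image'][160:320,240:400,::-1],(400,400))]))"
```

```text
t 10.45 pos [0.4313 0.1087 0.2794] F [-0.4 -1.3 -1.1] w 0.065
 tool shift mm [ 79.2   4.6 -12.3] turn deg [ 0.15  0.78 -0.2 ]
red (array([0.42040544, 0.11323327]), np.int32(145), array([273., 266.]))
red (array([0.42034505, 0.11447049]), np.int32(106), array([370.36792453, 240.01886792]))
mau (array([0.630285  , 0.03793303]), np.int32(58), array([311.60344828, 171.06896552]))
mau (array([0.63023999, 0.03924583]), np.int32(53), array([264.37735849, 242.26415094]))
```

View pics/e.png

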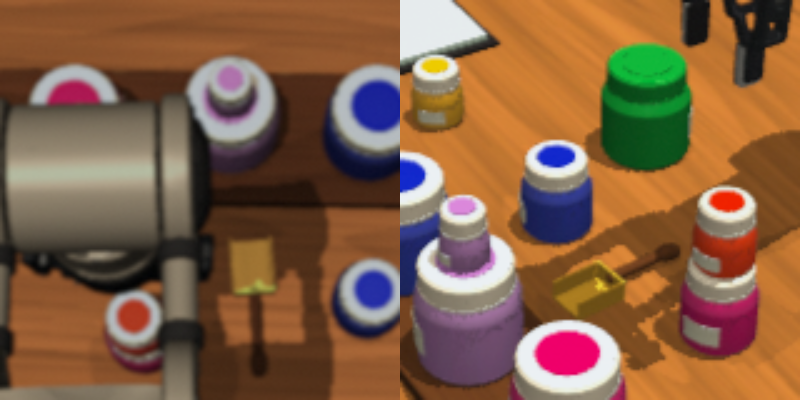

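Mauve stands centred on its stock jar, within 1 mm in both views. Next is red, at (.4204,.1139) with its top at .148.

Request:
move_arm(increments=[0,0.0045,-0.0125,0,0.8,0,0.01,0,0,0,0,0,0.025,0,0,0,0,0,0.03,0,0,0,0,0,0.025,0,0,0,0,0,0.018,0,0,0,0,0,0,0,0,0,0,0,0,0,0,0,0,0], gripper=0.075)

```text
time_s: 11.55
position: [0.4172, 0.1133, 0.1648]
eef_rot: [0.001, 1.575, 0.004]
contact_force: [0.4, 0.3, 0.5]
grip_width: 0.0752
```

```bash
python3 -c "
from h import *
go([.4204,.1139,.126])"
```

```text
t 11.55 pos [0.4172 0.1133 0.1648] F [0.4 0.3 0.5] w 0.0752
 tool shift mm [38.8  0.5  3.4] turn deg [ 0.09 -0.24 -0.17]
```

Request:
move_arm(increments=[0.01,0.0005,0.003,0,-0.2,0,0.015,0,0,0,0,0,0.009,0,0,0,0,0,0.004,0,0,0,0,0,0,0,0,0,0,0,0,0,0,0,0,0,0,0,0,0,0,0,0,0,0,0,0,0])

```text
time_s: 12.55
position: [0.4229, 0.1142, 0.1275]
eef_rot: [0.001, 1.564, 0.004]
contact_force: [0.3, -0.2, -0.1]
grip_width: 0.0753
```

```bash
python3 -c "
from h import *
go([.4204,.1139,.126])"
```

```text
t 12.55 pos [0.4229 0.1142 0.1275] F [ 0.3 -0.2 -0.1] w 0.0753
 tool shift mm [ 1.5 -0.3 -2.5] turn deg [ 0.1   0.38 -0.21]
```

Request:
move_arm(increments=[0.001,0,-0.0025,0,0.3,0,0,0,0,0,0,0,0,0,0,0,0,0,0,0,0,0,0,0,0,0,0,0,0,0,-0.008,0,0,0,0,0,-0.02,0,0,0,0,0,-0.03,0,0,0,0,0], gripper=0.03)

```text
time_s: 13.55
position: [0.4186, 0.1137, 0.185]
eef_rot: [0.001, 1.575, 0.004]
contact_force: [-0.1, -0.3, -1.3]
grip_width: 0.0471
```

```bash
python3 -c "
from h import *
go([.629,-.2372,.26])
c=bot.camera('scene');cv2.imwrite('pics/f.png',cv2.resize(c['image'][160:320,300:480,::-1],None,fx=3,fy=3))"
```

```text
t 13.55 pos [0.4186 0.1137 0.185 ] F [-0.1 -0.3 -1.3] w 0.0471
 tool shift mm [ -77.  -351.1  209.5] turn deg [ 0.1  -0.26 -0.17]
```

View pics/f.png

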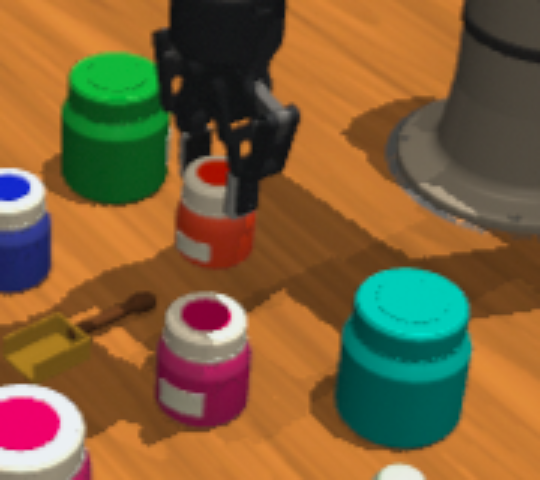

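Request:
move_arm(increments=[-0.03,-0.01,0.006,0,0,0,-0.035,-0.03,0.018,0,0,0,-0.012,-0.045,0.027,0,0,0,0,-0.05,0.03,0,0,0,0,-0.05,0.03,0,0,0,0,-0.05,0.03,0,0,0,0,-0.045,0.027,0,0,0,0,-0.035,0.02,0,0,0])

```text
time_s: 14.6
position: [0.6139, -0.2074, 0.2708]
eef_rot: [-0.003, 1.564, 0.01]
contact_force: [1.1, 0.2, -1.8]
grip_width: 0.047
```

```bash
python3 -c "
from h import *
go([.629,-.2372,.18])
T=bot.camera('top');S=bot.camera('scene')
for n,g,z,r in (('mag',(.42,.114),.082,.026),):
  for c in (T,S): print(n,dab(c,np.array(g),z,r))"
```

```text
t 14.6 pos [ 0.6139 -0.2074  0.2708] F [ 1.1  0.2 -1.8] w 0.047
 tool shift mm [ 90.8 -30.4  14.2] turn deg [ 0.46  0.39 -0.25]
mag None
mag (array([0.42183891, 0.1135766 ]), np.int32(150), array([368.08666667, 264.39333333]))
```

Request:
move_arm(increments=[0.01,-0.022,0.01,0.4,0.4,0,0.02,-0.006,0.003,0,0,0,0.02,0,0,0,0,0,0.02,0,0,0,0,0,0.014,0,0,0,0,0,0.006,0,0,0,0,0,0,0,0,0,0,0,0,0,0,0,0,0])

```text
time_s: 15.7
position: [0.6267, -0.2349, 0.1775]
eef_rot: [0.005, 1.573, 0.003]
contact_force: [0.1, -0.3, -0.8]
grip_width: 0.0472
```

```bash
python3 -c "
from h import *
go([.629,-.2372,.1665])"
```

```text
t 15.7 pos [ 0.6267 -0.2349  0.1775] F [ 0.1 -0.3 -0.8] w 0.0472
 tool shift mm [11.  -2.3  2.3] turn deg [-0.06 -0.11 -0.3 ]
```

Request:
move_arm(increments=[0.002,-0.002,0.002,0,0,0,0.003,0,0,0,0,0,0.002,0,0,0,0,0,0.002,0,0,0,0,0,0.001,0,0,0,0,0,0.001,0,0,0,0,0,0,0,0,0,0,0,0,0,0,0,0,0])

```text
time_s: 16.7
position: [0.6294, -0.2374, 0.1671]
eef_rot: [0.004, 1.571, 0.002]
contact_force: [1.0, -0.0, -1.5]
grip_width: 0.047
```

```bash
python3 -c "
from h import *
go([.629,-.2372,.1665])
S=bot.camera('scene')
cv2.imwrite('pics/g.png',cv2.resize(S['image'][140:260,150:270,::-1],None,fx=4,fy=4))"
```

```text
t 16.7 pos [ 0.6294 -0.2374  0.1671] F [ 1.  -0.  -1.5] w 0.047
 tool shift mm [ 0.6  0.2 -0.4] turn deg [-0.07  0.01 -0.24]
```

View pics/g.png

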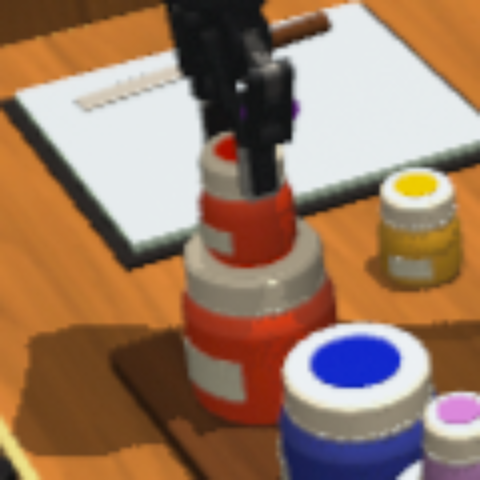

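Request:
move_arm(increments=[0.0008,0,0,0,0,0,0.0008,0,0,0,0,0,0.0005,0,0,0,0,0,0,0,0,0,0,0,0,0,0,0,0,0,0,0,0,0,0,0,0,0,0,0,0,0,0,0,0,0,0,0])

```text
time_s: 17.75
position: [0.6295, -0.2374, 0.167]
eef_rot: [0.003, 1.569, 0.002]
contact_force: [-1.4, 0.0, 3.6]
grip_width: 0.0469
```

Contact: z no longer moves and Fz is +3.6 N. I release, rise and head for magenta at (.421,.1138), top .082.

Request:
move_arm(increments=[0,0,0,0,0,0,0,0,0,0,0,0,0,0,0,0,0,0,-0.005,0,0,0,0,0,-0.02,0,0,0,0,0,-0.035,0,0,0,0,0,-0.03,0.01,-0.01,0,0,0,0,0.03,-0.02,0,0,0], gripper=0.075)

```text
time_s: 18.75
position: [0.5997, -0.1989, 0.2587]
eef_rot: [0.005, 1.569, -0.0]
contact_force: [0.1, -0.1, -0.2]
grip_width: 0.075
```

Request:
move_arm(increments=[0,0.045,-0.027,0,0,0,0,0.045,-0.027,0,0,0,0,0.045,-0.027,0,0,0,0,0.045,-0.027,0,0,0,0,0.045,-0.027,0,0,0,0,0.035,-0.02,0,0,0,0,0.02,-0.01,0,0,0,0,0,0,0,0,0], gripper=0.0854)

```text
time_s: 19.75
position: [0.4299, 0.091, 0.2635]
eef_rot: [0.004, 1.559, 0.001]
contact_force: [0.4, -0.5, -0.2]
grip_width: 0.0857
```

```bash
python3 -c "
from h import *
T=bot.camera('top');S=bot.camera('scene')
for n,g,z,r in (('mag',(.42,.114),.082,.026),('red',(.629,-.237),.188,.02)):
  for c in (T,S): print(n,dab(c,np.array(g),z,r))
go([.421,.1137,.13])
cv2.imwrite('pics/i.png',np.hstack([cv2.resize(T['image'][140:300,220:460,::-1],(400,266)),cv2.resize(S['image'][140:300,180:420,::-1],(400,266))]))"
```

```text
mag (array([0.42187471, 0.11305147]), np.int32(204), array([275.19607843, 270.        ]))
mag (array([0.42183891, 0.1135766 ]), np.int32(150), array([368.08666667, 264.39333333]))
red (array([ 0.62982347, -0.2381624 ]), np.int32(144), array([438.29166667, 174.44444444]))
red (array([ 0.62919285, -0.23900113]), np.int32(78), array([209.29487179, 176.23076923]))
t 19.85 pos [0.4307 0.0898 0.2633] F [-0.3 -0.1 -0.1] w 0.0857
 tool shift mm [133.2  23.5 -11.4] turn deg [-0.23  0.68 -0.15]
```

View pics/i.png

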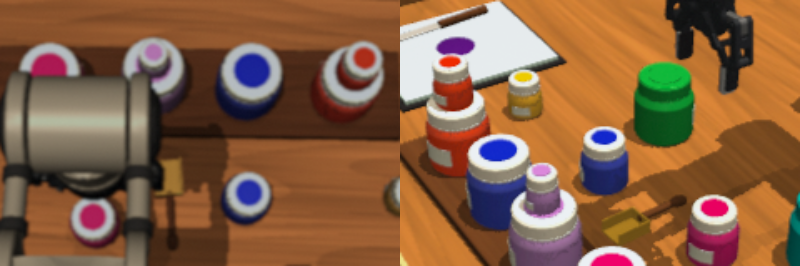

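Red is on its stock jar, about 1 mm off centre. Now magenta at (.4218,.1133).

Request:
move_arm(increments=[0,0.015,-0.006,-0.2,0.7,0,0.01,0.008,-0.003,0,0,0,0.03,0,0,0,0,0,0.035,0,0,0,0,0,0.035,0,0,0,0,0,0.018,0,0,0,0,0,0,0,0,0,0,0,0,0,0,0,0,0])

```text
time_s: 20.85
position: [0.4213, 0.1141, 0.1286]
eef_rot: [0.005, 1.574, -0.001]
contact_force: [0.4, 0.6, 0.7]
grip_width: 0.0854
```

```bash
python3 -c "
from h import *
go([.4218,.1133,.058])"
```

```text
t 20.85 pos [0.4213 0.1141 0.1286] F [0.4 0.6 0.7] w 0.0854
 tool shift mm [70.6 -1.   0.8] turn deg [-0.24 -0.2  -0.13]
```

Request:
move_arm(increments=[0.015,-0.001,0.001,0,0,0,0.02,0,0,0,0,0,0.018,0,0,0,0,0,0.012,0,0,0,0,0,0.005,0,0,0,0,0,0,0,0,0,0,0,0,0,0,0,0,0,0,0,0,0,0,0])

```text
time_s: 21.85
position: [0.4273, 0.114, 0.0622]
eef_rot: [0.006, 1.561, -0.001]
contact_force: [-0.7, -0.4, -0.6]
grip_width: 0.0854
```

```bash
python3 -c "
from h import *
go([.4218,.1133,.058])"
```

```text
t 21.85 pos [0.4273 0.114  0.0622] F [-0.7 -0.4 -0.6] w 0.0854
 tool shift mm [ 4.1 -0.7 -5.5] turn deg [-0.24  0.55 -0.19]
```

Request:
move_arm(increments=[0.003,-0.0005,-0.0055,0,0.5,0,0.0005,0,0,0,0,0,0,0,0,0,0,0,0,0,0,0,0,0,0,0,0,0,0,0,0,0,0,0,0,0,-0.008,0,0,0,0,0,-0.02,0,0,0,0,0], gripper=0.04)

```text
time_s: 22.85
position: [0.4195, 0.1131, 0.0867]
eef_rot: [0.005, 1.575, -0.001]
contact_force: [1.1, -0.4, -2.2]
grip_width: 0.0582
```

```bash
python3 -c "
from h import *
go([.6166,.1816,.26])
c=bot.camera('scene');cv2.imwrite('pics/j.png',cv2.resize(c['image'][180:320,320:440,::-1],None,fx=4,fy=4))"
```

```text
t 22.85 pos [0.4195 0.1131 0.0867] F [ 1.1 -0.4 -2.2] w 0.0582
 tool shift mm [-174.    69.8  196. ] turn deg [-0.24 -0.27 -0.16]
```

View pics/j.png

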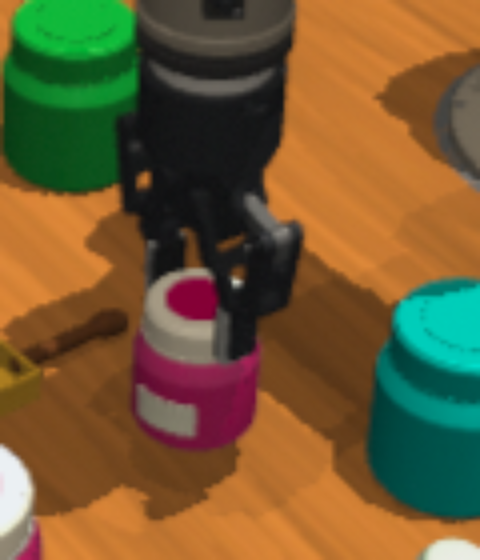

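Request:
move_arm(increments=[-0.03,0,0,0,0,0,-0.04,0,0,0,0,0,-0.045,0,0,0,0,0,-0.035,0.01,0.02,0,0,0,-0.01,0.015,0.04,0,0,0,0,0.015,0.045,0,0,0,0,0.012,0.04,0,0,0,0,0.01,0.025,0,0,0])

```text
time_s: 23.9
position: [0.5933, 0.1753, 0.2541]
eef_rot: [0.006, 1.572, -0.001]
contact_force: [-0.6, 0.1, -2.8]
grip_width: 0.0579
```

```bash
python3 -c "
from h import *
go([.6166,.1816,.19])"
```

```text
t 23.9 pos [0.5933 0.1753 0.2541] F [-0.6  0.1 -2.8] w 0.0579
 tool shift mm [64.1  6.2 23.3] turn deg [-0.26 -0.06 -0.17]
```

Request:
move_arm(increments=[0.005,0.003,0.012,0,0,0,0.015,0.001,0.005,0,0,0,0.015,0,0,0,0,0,0.015,0,0,0,0,0,0.009,0,0,0,0,0,0.004,0,0,0,0,0,0,0,0,0,0,0,0,0,0,0,0,0])

```text
time_s: 24.9
position: [0.6082, 0.1788, 0.1847]
eef_rot: [0.005, 1.577, -0.002]
contact_force: [0.5, 0.3, -3.5]
grip_width: 0.0579
```

```bash
python3 -c "
from h import *
go([.6166,.1816,.1805])"
```

```text
t 24.9 pos [0.6082 0.1788 0.1847] F [ 0.5  0.3 -3.5] w 0.0579
 tool shift mm [4.1 2.9 8.5] turn deg [-0.26 -0.37 -0.1 ]
```

Request:
move_arm(increments=[0,0.003,0.0085,-0.2,-0.3,0,0,0,0,0,0,0,0.001,0,0,0,0,0,0.001,0,0,0,0,0,0.001,0,0,0,0,0,0,0,0,0,0,0,0,0,0,0,0,0,0,0,0,0,0,0])

```text
time_s: 25.9
position: [0.6178, 0.1821, 0.1824]
eef_rot: [0.002, 1.57, 0.001]
contact_force: [-0.4, -0.7, -3.0]
grip_width: 0.058
```

```bash
python3 -c "
from h import *
go([.6166,.1816,.1805])"
```

```text
t 25.9 pos [0.6178 0.1821 0.1824] F [-0.4 -0.7 -3. ] w 0.058
 tool shift mm [ 1.9 -0.5 -1.2] turn deg [-0.05  0.06 -0.12]
```

Request:
move_arm(increments=[0.0008,0,-0.001,0,0,0,0.0008,0,0,0,0,0,0.0008,0,0,0,0,0,0.0005,0,0,0,0,0,0,0,0,0,0,0,0,0,0,0,0,0,0,0,0,0,0,0,0,0,0,0,0,0])

```text
time_s: 26.9
position: [0.6169, 0.182, 0.1814]
eef_rot: [0.002, 1.568, 0.001]
contact_force: [-1.4, -0.1, 2.7]
grip_width: 0.0576
```

Contact (Fz from -3 to +2.7 N). I release, rise and head for blue.

Request:
move_arm(increments=[0,0,0,0,0,0,0,0,0,0,0,0,0,0,0,0,0,0,-0.005,0,0,0,0,0,-0.02,0,0,0,0,0,-0.035,0,0,0,0,0,-0.03,-0.01,-0.01,0,0,0,0,-0.03,-0.02,0,0,0], gripper=0.0854)

```text
time_s: 27.9
position: [0.5874, 0.1427, 0.2741]
eef_rot: [0.001, 1.566, 0.003]
contact_force: [0.3, -0.7, -0.4]
grip_width: 0.0856
```

Request:
move_arm(increments=[0,-0.045,-0.025,0,0,0,0,-0.045,-0.025,0,0,0,0,-0.045,-0.025,0,0,0,0,-0.04,-0.02,0,0,0,0,-0.035,-0.015,0,0,0,0,-0.02,-0.01,0,0,0,0,-0.01,0,0,0,0,0,0,0,0,0,0])

```text
time_s: 28.9
position: [0.4642, -0.1058, 0.2774]
eef_rot: [-0.0, 1.556, 0.0]
contact_force: [0.2, 1.3, -0.9]
grip_width: 0.0855
```

```bash
python3 -c "
from h import *
T=bot.camera('top');S=bot.camera('scene')
for n,g,z,r in (('mag',(.6166,.1816),.204,.026),('blu',(.464,-.0997),.082,.026)):
  for c in (T,S): print(n,dab(c,np.array(g),z,r))
go([.464,-.0997,.13])"
```

```text
mag (array([0.61817743, 0.18178594]), np.int32(218), array([244.36697248, 169.62385321]))
mag (array([0.61762614, 0.18256522]), np.int32(211), array([305.46919431, 267.97630332]))
blu (array([ 0.46447235, -0.10017319]), np.int32(173), array([368.89017341, 255.34682081]))
blu (array([ 0.46419952, -0.09890613]), np.int32(104), array([302.06730769, 222.08653846]))
t 29.0 pos [ 0.4642 -0.105   0.2772] F [0.2 0.8 0.7] w 0.0855
 tool shift mm [147.2   5.3  -2.3] turn deg [ 0.09  0.8  -0.02]
```

Magenta is centred within about 1.5 mm. Now blue.

Request:
move_arm(increments=[0.01,0.0055,-0.002,0,0.8,0,0.03,0,0,0,0,0,0.04,0,0,0,0,0,0.04,0,0,0,0,0,0.025,0,0,0,0,0,0.01,0,0,0,0,0,0,0,0,0,0,0,0,0,0,0,0,0])

```text
time_s: 30.0
position: [0.4631, -0.0921, 0.1155]
eef_rot: [-0.007, 1.574, 0.01]
contact_force: [-0.4, -0.1, -0.0]
grip_width: 0.0853
```

```bash
python3 -c "
from h import *
go([.4643,-.0996,.058])"
```

```text
t 30.0 pos [ 0.4631 -0.0921  0.1155] F [-0.4 -0.1 -0. ] w 0.0853
 tool shift mm [57.5 -7.6  1.4] turn deg [ 0.6  -0.2  -0.11]
```

Request:
move_arm(increments=[0,-0.0075,0.001,0.6,0,0,0,0,0,0,0,0,0.012,0,0,0,0,0,0.016,0,0,0,0,0,0.014,0,0,0,0,0,0.01,0,0,0,0,0,0.003,0,0,0,0,0,0,0,0,0,0,0])

```text
time_s: 31.0
position: [0.4651, -0.1009, 0.059]
eef_rot: [0.002, 1.57, -0.001]
contact_force: [0.2, -0.6, 1.0]
grip_width: 0.0856
```

```bash
python3 -c "
from h import *
go([.4643,-.0996,.058])"
```

```text
t 31.0 pos [ 0.4651 -0.1009  0.059 ] F [ 0.2 -0.6  1. ] w 0.0856
 tool shift mm [ 1.   1.3 -0.8] turn deg [-0.1   0.02 -0.02]
```

Request:
move_arm(increments=[0.0005,0.0013,-0.0008,0,0,0,0,0,0,0,0,0,0,0,0,0,0,0,0,0,0,0,0,0,0,0,0,0,0,0,0,0,0,0,0,0,-0.008,0,0,0,0,0,-0.02,0,0,0,0,0], gripper=0.04)

```text
time_s: 32.0
position: [0.4632, -0.099, 0.0871]
eef_rot: [0.003, 1.573, -0.0]
contact_force: [1.2, -0.5, -3.8]
grip_width: 0.0577
```

```bash
python3 -c "
from h import *
go([.628,-.0972,.25])
c=bot.camera('scene');cv2.imwrite('pics/k.png',cv2.resize(c['image'][140:280,220:360,::-1],None,fx=3,fy=3))"
```

```text
t 32.0 pos [ 0.4632 -0.099   0.0871] F [ 1.2 -0.5 -3.8] w 0.0577
 tool shift mm [-163.3    2.4  164.4] turn deg [-0.1  -0.13 -0.09]
```

View pics/k.png

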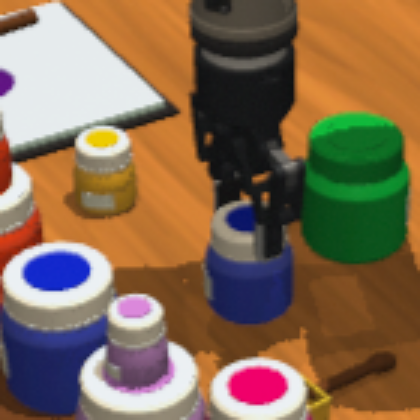

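Blue is held upright and clear of everything. I raise it straight up first, then move over its stock jar.

Request:
move_arm(increments=[-0.03,0,0,0,0,0,-0.04,0,0,0,0,0,-0.045,0,0,0,0,0,-0.035,0,0.015,0,0,0,-0.01,0.001,0.035,0,0,0,0,0.001,0.04,0,0,0,0,0,0.035,0,0,0,0,0,0.02,0,0,0])

```text
time_s: 33.05
position: [0.6115, -0.0974, 0.2562]
eef_rot: [0.001, 1.568, -0.003]
contact_force: [-1.1, 0.1, -3.6]
grip_width: 0.058
```

```bash
python3 -c "
from h import *
go([.628,-.0972,.189])"
```

```text
t 33.05 pos [ 0.6115 -0.0974  0.2562] F [-1.1  0.1 -3.6] w 0.058
 tool shift mm [67.2  0.3 16.3] turn deg [-0.15  0.19  0.04]
```

Request:
move_arm(increments=[0.005,0,0.011,0,0,0,0.015,0,0.005,0,0,0,0.015,0,0,0,0,0,0.015,0,0,0,0,0,0.01,0,0,0,0,0,0.006,0,0,0,0,0,0,0,0,0,0,0,0,0,0,0,0,0])

```text
time_s: 34.05
position: [0.626, -0.0973, 0.1836]
eef_rot: [0.002, 1.572, -0.002]
contact_force: [0.6, -0.6, -4.1]
grip_width: 0.0578
```

```bash
python3 -c "
from h import *
go([.628,-.0972,.1810])"
```

```text
t 34.05 pos [ 0.626  -0.0973  0.1836] F [ 0.6 -0.6 -4.1] w 0.0578
 tool shift mm [2.6 0.1 2. ] turn deg [-0.16 -0.1  -0.02]
```

Request:
move_arm(increments=[0.0008,0,0.002,0,0,0,0.0008,0,0,0,0,0,0.0008,0,0,0,0,0,0.0008,0,0,0,0,0,0,0,0,0,0,0,0,0,0,0,0,0,0,0,0,0,0,0,0,0,0,0,0,0])

```text
time_s: 35.05
position: [0.6288, -0.0974, 0.1817]
eef_rot: [0.002, 1.57, -0.002]
contact_force: [-1.1, -0.5, -3.3]
grip_width: 0.0579
```

Request:
move_arm(increments=[0.0008,0,0,0,0,0,0.0008,0,0,0,0,0,0.0006,0,0,0,0,0,0,0,0,0,0,0,0,0,0,0,0,0,0,0,0,0,0,0,0,0,0,0,0,0,0,0,0,0,0,0])

```text
time_s: 36.05
position: [0.629, -0.0974, 0.1816]
eef_rot: [0.001, 1.568, -0.003]
contact_force: [-1.8, 0.6, 2.6]
grip_width: 0.0579
```

Contact. I release, rise and retreat toward the base.

Request:
move_arm(increments=[0,0,0,0,0,0,0,0,0,0,0,0,0,0,0,0,0,0,-0.005,0,0,0,0,0,-0.02,0,0,0,0,0,-0.035,0,0,0,0,0,-0.03,0,-0.01,0,0,0,0,0,-0.03,0,0,0], gripper=0.0854)

```text
time_s: 37.05
position: [0.5898, -0.0976, 0.2742]
eef_rot: [0.001, 1.566, -0.003]
contact_force: [-0.7, -0.5, 0.6]
grip_width: 0.0847
```

Request:
move_arm(increments=[0,0,-0.04,0,0,0,0,0,-0.04,0,0,0,0,0,-0.04,0,0,0,0,0,-0.04,0,0,0,0,0,-0.03,0,0,0,0,0,-0.01,0,0,0,0,0,0,0,0,0,0,0,0,0,0,0])

```text
time_s: 38.05
position: [0.3849, -0.0975, 0.2767]
eef_rot: [-0.002, 1.556, -0.007]
contact_force: [-0.5, -0.1, 0.8]
grip_width: 0.0853
```

```bash
python3 -c "
from h import *
T=bot.camera('top');S=bot.camera('scene')
for n,g,z,r in (('mag',(.6166,.1816),.204,.026),('mau',(.63,.0388),.176,.016),('blu',(.628,-.0972),.204,.026),('red',(.629,-.2372),.188,.02)):
  for c in (T,S): print(n,dab(c,np.array(g),z,r))
go([.4,-.1,.25])
cv2.imwrite('pics/l.png',np.hstack([cv2.resize(T['image'][130:290,210:470,::-1],(400,246)),cv2.resize(S['image'][130:390,160:480,::-1],(400,325))[:246]]))
cv2.imwrite('pics/m.png',S['image'][:,:,::-1])"
```

```text
mag (array([0.61817743, 0.18178594]), np.int32(218), array([244.36697248, 169.62385321]))
mag (array([0.61762614, 0.18256522]), np.int32(211), array([305.46919431, 267.97630332]))
mau (array([0.63044169, 0.03799348]), np.int32(57), array([311.57894737, 171.        ]))
mau (array([0.63023999, 0.03924583]), np.int32(53), array([264.37735849, 242.26415094]))
blu (array([ 0.62914694, -0.09822137]), np.int32(222), array([374.77477477, 169.84684685]))
blu (array([ 0.62877255, -0.09736914]), np.int32(133), array([235.02255639, 198.86466165]))
red (array([ 0.62982347, -0.2381624 ]), np.int32(144), array([438.29166667, 174.44444444]))
red (array([ 0.62919285, -0.23900113]), np.int32(78), array([209.29487179, 176.23076923]))
t 38.15 pos [ 0.3848 -0.0974  0.2765] F [-0.5  0.5 -0.5] w 0.0856
 tool shift mm [26.7 -2.4 14.9] turn deg [-0.15  0.78  0.31]
```

View pics/m.png

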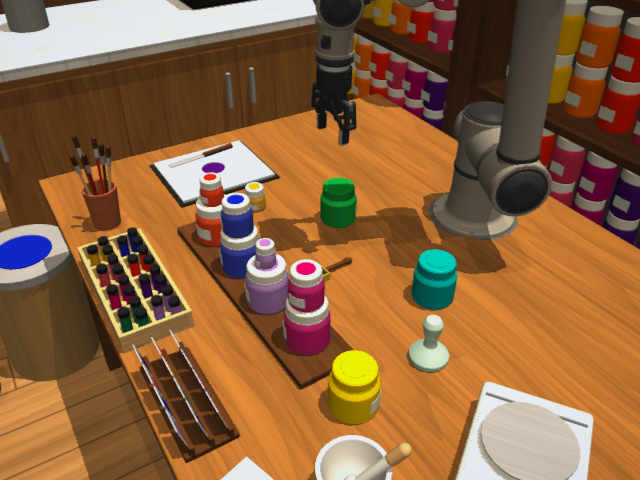

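View pics/l.png

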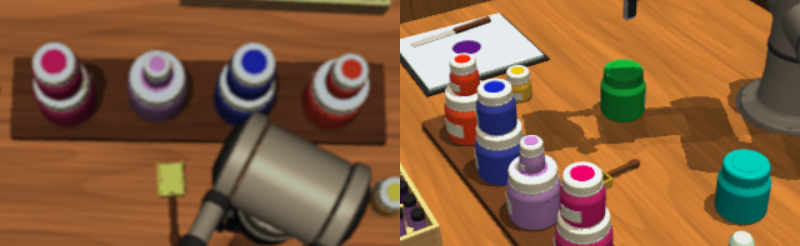

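The pictures show all four small jars upright on their matching stock jars, from red (210,178) and blue (236,202) to mauve (265,243) and magenta (305,268). The gripper is clear of everything, so I hand in.

```bash
python3 -c "
from rig import bot
print(bot.hand_in())"
```

```text
the job is handed in; nothing more can be done
None
```

All four jars are standing on the stock jars of their own colour, and I handed the job in at about 38 s of the 104 s allowed. I gripped each jar by its cap and moved them in the order mauve, red, magenta, blue. Each was lowered in steps until the wrist force showed contact, then released.

The last check from both cameras put each jar's cap centre within about 2 mm of where its stock jar was measured at the start. All four stood upright, and the gripper was open and clear of everything.

I did not remeasure the stock jars under the placed jars, or the ochre jar and muller. In the final pictures none of them looked moved, and no check failed or disagreed. The hand-in gave no verdict.

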